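# Blank off the tilted port of a bocal leak tester

### The arm

A 6-joint arm with a two-finger parallel gripper is mounted at the origin on the work surface. World frame = base frame: x ahead of the robot, y to its left, z up, the work surface at z = 0. Lengths are in m, angles in rad, forces in N, time in s.
With the tool pointing down it reaches from about 0.275 to 0.975 m from the base axis. Payload 8.4 kg.
Tool frame: the origin (TCP) lies between the finger pads; the fingertips stand ctrl.tips_ahead ahead of it and the grasp point (between the pads) lies 3 mm ahead of it (ctrl.tips_ahead is the distance from the TCP to the fingertips, in m); z points along the fingers, x is the direction in which the jaws open and shut, and the axes are right-handed (so a half turn about z gives the same grasp; the last joint's range is limited). The gripper opens to 92 mm and grips with 3 to 60 N. Pads are 20 mm wide; open, the fingers measure 128 mm over their backs; the gripper's body (75 mm by 189 mm) begins 69 mm behind the grasp point.
Start: joints at [1.265, 0.353, 1.633, -0, 1.155, -0.002], TCP at [0.187, 0.596, 0.237] pointing down, gripper open.
Joint ranges: [-2.63, 2.63], [-0.92, 2.1], [0.06, 2.66], [-1.3, 4.44], [0, 2.69], [-3.02, 3.02]. Speed limits (rad/s): [2.22, 2.22, 2.79, 3.14, 3.14, 3.14].

### API

Orientations are given as a 3x3 rotation matrix whose columns are the frame's x, y, z axes.
In Python, from bench import status, capture, ctrl, trace gives the robot as it stands. The module is installed in compiled form; this text tells all that it offers.
- The arm moves only by the tool move_arm, never from a script. Its argument "moves" is a list of rows, each a list of 7 numbers: the turn, a rotation vector about the tool's x, y, z in degrees, then the shift along the tool's x, y, z in mm, then the gripper's target within -1 to 1 (fully open at 1, half-way at 0, shut at -1). In form: [[wx, wy, wz, tx, ty, tz, grip], ...]. A call has exactly 5 rows; each row shifts and turns the commanded pose from where the row before left it, along the tool's axes as they then stand; what a row does not reach is not made up. A row lasts 1/8 s, in which the tool goes at most 62.5 mm and 10.7 degrees, less where a joint would pass 70% of its speed; a pose out of reach is approached as far as the arm can. A call with a gripper value outside its range is refused whole. The fingers move at their own pace and stop on an object; "grip_force" is the grip in N (left out, the last holds). Time passes only in rows, so rows that do not move let the fingers close, or fill a call up. It gives the time, the measured TCP pose, the force and the opening at its end, in the units of the state.
- status.read_state(): the state, without advancing time (a new reading comes with each control period).
- capture(name): name is "side" or "top" or "wrist"; returns a dict with "img" (480x640x3 uint8, red, green, blue), "vertical_fov" (degrees; the focal length in pixels is half the picture's height over the tangent of half this angle, whatever the lens; pixels are square), "cx", "cy" (the principal point, pixels), "T" (4x4, takes a point from camera to world coordinates); the wrist camera has in their place "mount" (4x4, takes a point from camera to tool coordinates, whose origin is the TCP and whose axes are the tool frame's). Camera axes: x right, y down, z forward; pixel columns grow to the right and rows downward; lengths in m; the calibration is good to about 2 mm. A picture is of the moment at which its call begins: read the wrist's pose just before it. There is no depth.
- ctrl.hand_in(): hands the job in, once; it reports no verdict.
Trained networks look in the newest picture that a camera, given by its name, has taken for a name from the list of things; names that differ only in an ending like _2 or _b are one class to them, and where a whole thing is asked for, a point or a joint stands for the part that bears it (a point fixed in the world has none). Each returns a list of dicts, best first, with "p" (0 to 1); they miss things now and then, are a little off and sometimes report something else, mostly with a low value. They report only what shows in the picture. A call takes as long as a camera call. They do not tell look-alikes from the thing itself.
- trace(camera, name): "mask" (480x640 bool, what is visible of it) and "position" ([row, column] in pixels, amid what is visible of it).
The state is a dict: "time": time; "joints": joint angles; "dq": joint speeds; "joint_torque": joint torques, N m; "tool_pos": TCP position; "orientation": TCP orientation; "contact_force": force on the tool from outside, world axes, zero at the start; "ft_torque": the same for the moment, N m; "gripper_width": finger opening in m.
Only numpy, scipy, OpenCV 4.12 (cv2) and the standard library are available. Lean on these libraries where they do the work, as an engineer would, in place of code of your own. Each camera call takes 0.05 s, during which the arm holds its last target.

### The job

Zero-check the bocal leak tester: pick up the oblong blanking plate by its bar handle (not the round plate with the knob), tilt it to match the sloped face of the test head, and hold its sprung gasket pad flush over the middle of the port with a light, steady push of about 10 N. Finish while still holding it pressed there: do not let go or put it down. Do not push the head out of its tilt setting, and leave the other things on the shelf where they are.

Things in the scene. Friction and masses are not known exactly. Their poses are not given: they have to be found in the camera images.
- blank_plate: Blanking plate, 0.18 kg: aluminium, 80 (x) x 60 (y) mm, sprung black gasket pad under it, bridge handle on top, 55 mm high in all. Origin: middle of the unpressed gasket's underside; z up through the handle. Grip bar along x: 62 mm long, 12 mm thick (y), 18 mm high, centre 46 mm above the origin, 18 mm gap under it. Starts flat, gasket down; may swap places with leak plate and cone.
- gasket (a point): Middle of the flat underside of the blanking plate's gasket (76 x 56 mm); axes as the plate's. The pad floats parallel to the plate on springs: it starts to give at about 3 N, gives 1 mm for each further 2 N and bottoms after 6 mm (15 N).
- port (a point): Air port, a 12 mm hole in the middle of the test head's flat face, about 110 mm above the shelf. The point lies on the face; z: outward normal (up and roughly towards the robot), y: level along the tilt axis, x: up the slope. Face 100 (x) x 96 (y) mm, nothing stands above it; its slope is 15 to 35 degrees from level, different each time.
- test_head: The tilting aluminium test head of the tester, held at its slope by a stiff friction clamp (about 8 N m, so a light push does not turn it). Origin on the tilt axis, 30 mm below the face; axes as for the port.
- tester: The fixed leak tester: grey base 170 (x) x 300 (y) x 22 mm. Origin on the shelf under the test head. A gauge console 120 x 105 mm, 170 mm high with its carrying handle, stands on its +y side, its near wall 110 mm from the port; the other sides of the head are open.
- leak_plate: Bystander: round aluminium plate, 70 mm across, with a round knob 28 mm wide, 41 mm high in all. Origin: centre of its underside.
- cone: Bystander: grey plastic sizing cone standing on its 44 mm foot, 85 mm high. Origin: centre of its underside.
- weight: Bystander: pewter weight, 50 mm across, 56 mm high with a neck. Origin: centre of its underside.
- nipple0: Bystander: small brass vent nipple, 18 mm across and 18 mm high, standing. Origin: centre of its underside.
- nipple1: Bystander: a second vent nipple like the first.
- bocal: Bystander: copper practice bocal, a bent tapered tube lying flat, about 200 x 140 x 16 mm. Origin: on the shelf in the middle of its curve.
Mind the look-alikes: they are no part of the job. Leave any purple look-alike of the blank_plate alone.

How it is judged:
By the outcome, as a careful person would: the job done as asked, in the order asked, and still so for the second after the job is handed in, while the arm keeps its last pose, push and grip.
It also fails if it takes over 40 s, if anything falls off the work surface, if the arm or the gripper's body presses on something with over 40 N, if the wrist force passes 120 N, or if a joint passes its speed limit or range.

## Working session

There is one attempt and no reset: what is moved stays moved. The work goes in short steps, Python scripts to look and compute and a tool call to move; the robot and the scene stay as the last step left them, time stands still between calls to the robot, and variables do not carry over. Pictures are saved under pics/ and viewed, and the job is handed in when it is done.

Besides the shell and the picture viewer there is one more tool, called after ">>>" as name(argument=value, ...) on one line, values as JSON. move_arm: Moves the arm, as the interface text tells. Its arguments: {"type":"object","properties":{"moves":{"type":"array","items":{"type":"array","items":{"type":"number"}}},"grip_force":{"type":"number"}},"required":["moves"]}

```bash
mkdir -p pics
cat > h.py <<'E'
import numpy as np, cv2
from bench import status, capture, ctrl, trace
def save(c,n): cv2.imwrite('pics/'+n+'.png',cv2.cvtColor(c['img'],cv2.COLOR_RGB2BGR))
E
python3 - <<'E'
from h import *
import pickle
s=status.read_state(); print(s, ctrl.tips_ahead)
cs={}
for n in ['side','top','wrist']:
    c=capture(n); cs[n]=c; save(c,n+'0'); print(n,{k:v for k,v in c.items() if k!='img'})
pickle.dump((s,cs),open('c0.pkl','wb'))
E
```

```text
{'time': 0.0, 'joints': array([ 1.26458976e+00,  3.53609903e-01,  1.63412447e+00, -2.26512852e-05,
        1.15524558e+00, -2.41392577e-03]), 'dq': array([-6.21532592e-04,  6.65714046e-04,  8.02706924e-04,  1.01191318e-05,
       -4.97199749e-04,  1.05247602e-03]), 'joint_torque': array([-2.31267568e-04, -5.93851089e+01, -3.34222269e+01,  6.96618226e-02,
        2.34589929e-02, -1.11252868e-04]), 'tool_pos': array([0.18683473, 0.59592169, 0.23589172]), 'orientation': array([[ 2.99132301e-01,  9.54211564e-01, -3.98433130e-04],
       [ 9.54210638e-01, -2.99132566e-01, -1.32901415e-03],
       [-1.38734499e-03,  1.73619281e-05, -9.99999037e-01]]), 'contact_force': array([-0.40122725, -0.56439588, -0.1921711 ]), 'ft_torque': array([-0.01853005, -0.016212  , -0.03281028]), 'gripper_width': 0.09182767106625325} 0.022
side {'vertical_fov': 43.20169559256286, 'cx': 317.62671088395297, 'cy': 243.11675439888575, 'T': array([[ 0.94869802, -0.15429414,  0.27598076,  0.23022392],
       [-0.315943  , -0.49664631,  0.80840737, -1.03643535],
       [ 0.0123323 , -0.85412866, -0.51991552,  0.667691
[... 153 characters left out ...]
392, 'T': array([[-0.02751636, -0.99280563,  0.1165325 ,  0.45013352],
       [-0.99948161,  0.02537569, -0.01981389, -0.10910683],
       [ 0.01671425, -0.11701729, -0.99298922,  0.96777605],
       [ 0.        ,  0.        ,  0.        ,  1.        ]])}
wrist {'vertical_fov': 69.45842370014815, 'cx': 325.33253951815493, 'cy': 244.34171284371538, 'mount': array([[ 9.99999660e-01, -5.79197516e-04, -5.86743818e-04,
         2.68842613e-04],
       [ 7.04805391e-04,  9.69804402e-01,  2.43883014e-01,
        -6.71878703e-02],
       [ 4.27770302e-04, -2.43883344e-01,  9.69804481e-01,
        -1.47341394e-01],
       [ 0.00000000e+00,  0.00000000e+00,  0.00000000e+00,
         1.00000000e+00]])}
```

View pics/side0.png

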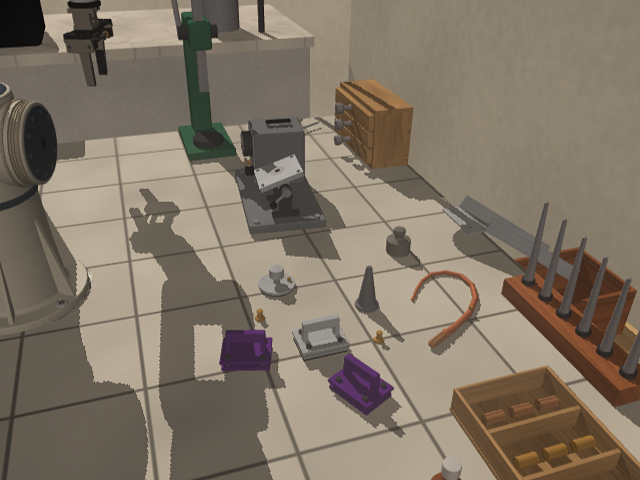

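View pics/top0.png

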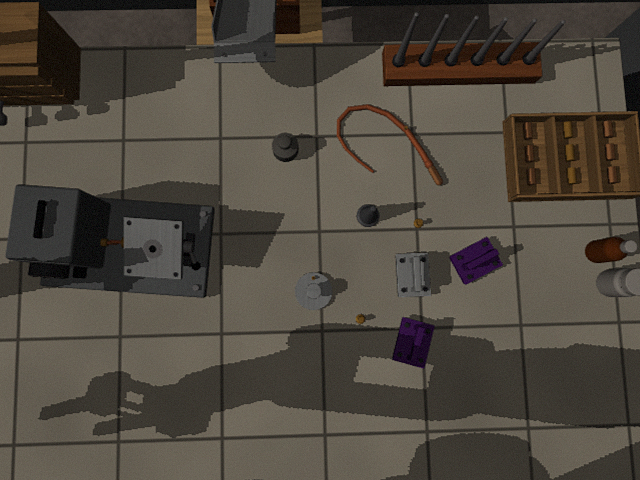

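View pics/wrist0.png

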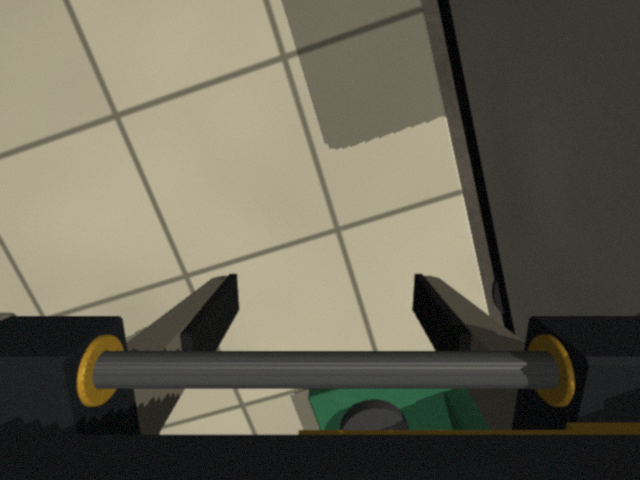

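Run:
```python
from h import *
import pickle
s,cs=pickle.load(open('c0.pkl','rb'))
def crop(n,r0,r1,c0,c1,k,out):
    im=cs[n]['img'][r0:r1,c0:c1]; im=cv2.convertScaleAbs(im,alpha=1.5 if n=='top' else 1)
    cv2.imwrite('pics/'+out+'.png',cv2.cvtColor(cv2.resize(im,None,fx=k,fy=k,interpolation=cv2.INTER_CUBIC),cv2.COLOR_RGB2BGR))
crop('top',240,310,380,450,8,'ctop_plate')
crop('top',180,300,90,220,6,'ctop_head')
crop('side',110,235,225,335,5,'cside_head')
crop('side',300,370,280,360,8,'cside_plate')
for cam in ['top','side']:
  for n in ['blank_plate','port','test_head','gasket']:
    print(cam,n,[(round(d['p'],2),np.round(d['position'],1),d['mask'].sum()) for d in trace(cam,n)])
```

```text
top blank_plate [(0.92, array([344.1, 415.7]), np.int64(1504)), (0.72, array([275.1, 412.7]), np.int64(1450)), (0.68, array([260.8, 474.3]), np.int64(1401)), (0.5, array([214.8, 367.3]), np.int64(426))]
top port [(0.95, array([242.5, 155.6]), np.int64(3504))]
top test_head [(0.94, array([247.8, 149.4]), np.int64(3504))]
top gasket [(0.69, array([214. , 366.9]), np.int64(409))]
side blank_plate [(0.97, array([351.4, 246.3]), np.int64(1976)), (0.59, array([333.5, 316.8]), np.int64(1833)), (0.55, array([383.3, 358.7]), np.int64(2226))]
side port [(0.94, array([171.8, 280.1]), np.int64(1066))]
side test_head [(0.55, array([173.8, 277.8]), np.int64(1172))]
side gasket [(0.9, array([403.1, 358.3]), np.int64(289)), (0.83, array([371.6, 235.3]), np.int64(304)), (0.55, array([352.8, 322.9]), np.int64(294)), (0.49, array([295.1, 366.1]), np.int64(675))]
```

View pics/ctop_plate.png

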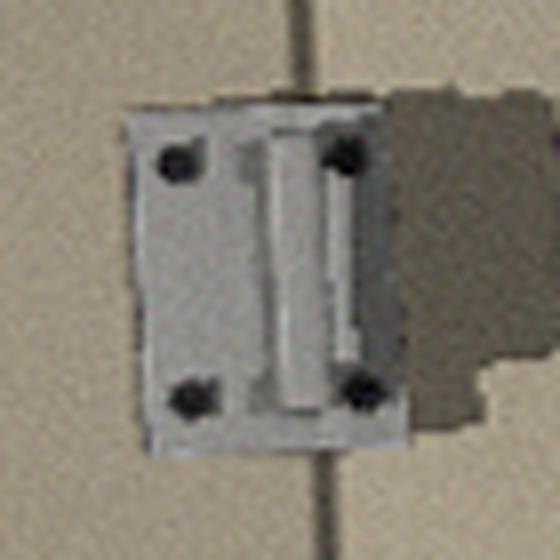

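View pics/ctop_head.png

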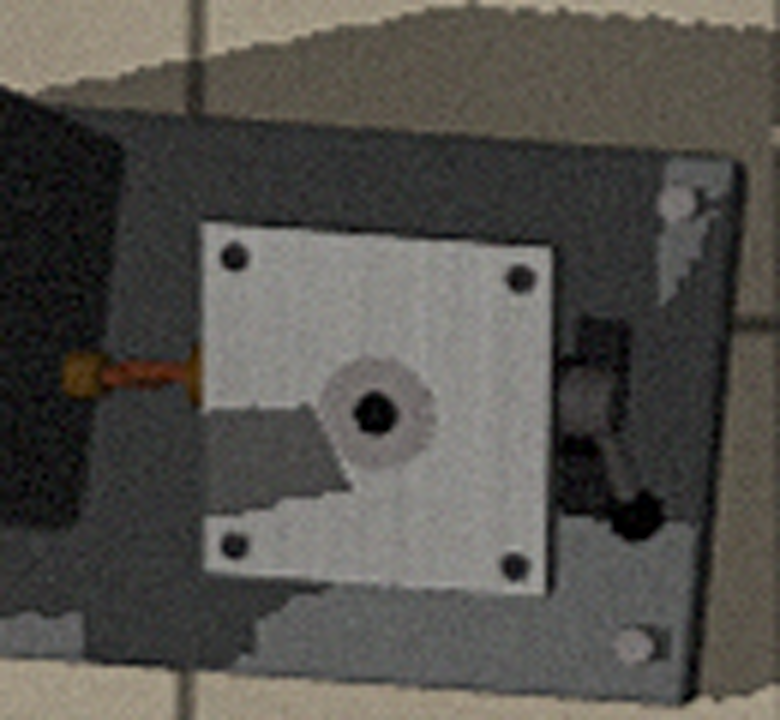

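View pics/cside_head.png

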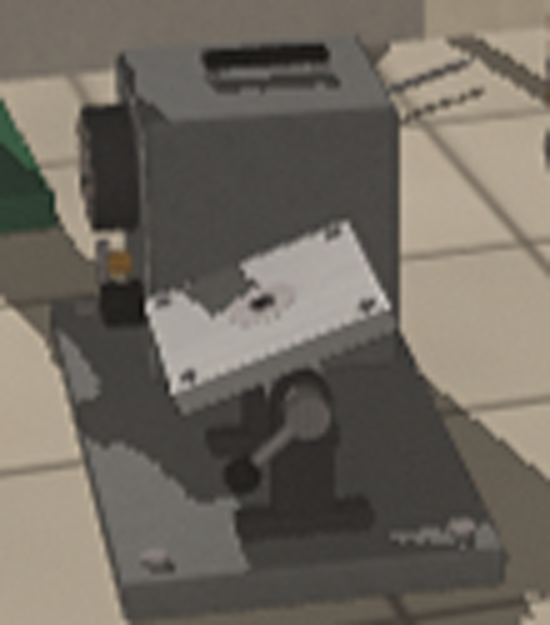

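View pics/cside_plate.png

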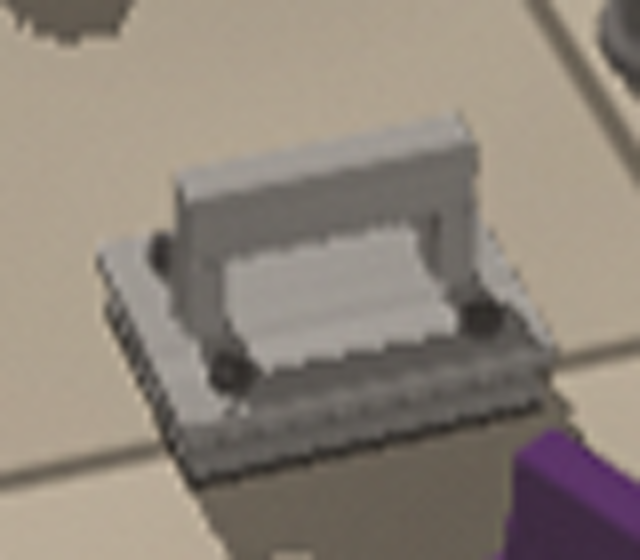

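```bash
cat > fit.py <<'E'
from h import *
import pickle
from scipy.optimize import least_squares
from scipy.spatial.transform import Rotation as R
s,cs=pickle.load(open('c0.pkl','rb'))
def proj(c,P,T=None):
    T=c['T'] if T is None else T
    q=(np.atleast_2d(P)-T[:3,3])@T[:3,:3]
    f=240/np.tan(np.radians(c['vertical_fov'])/2)
    return np.c_[c['cx']+f*q[:,0]/q[:,2],c['cy']+f*q[:,1]/q[:,2]]
def px(l,k,c0,r0): return (np.array(l,float)+.5)/k-.5+[c0,r0]
if __name__=='__main__':
    mp=np.array([[50,48,0],[50,-48,0],[-50,-48,0],[-50,48,0],[0,0,0]])/1e3
    t=px([(201,222),(553,246),(547,596),(205,570),(375,413)],6,90,180)
    d=px([(347,220),(392,310),(183,398),(147,303),(263,303)],5,225,110)
    def hp(v): return R.from_euler('ZY',[v[3],-v[4]]).as_matrix()
    def f(v):
        P=mp@hp(v).T+v[:3]
        return np.r_[(proj(cs['top'],P)-t).ravel(),(proj(cs['side'],P)-d).ravel()]
    r=least_squares(f,[.45,.2,.11,0,.4]); print(r.x,np.degrees(r.x[3:])); print(r.fun.reshape(-1,2).round(1))
    m=np.array([[40,30,19],[40,-30,19],[-40,-30,19],[-40,30,19],[31,6,55],[31,-6,55],[-31,-6,55],[-31,6,55]])/1e3
    t=px([(127,112),(385,105),(408,447),(150,452),(268,135),(318,132),(328,405),(282,410)],8,380,240)
    d=px([(550,350),(200,430),(100,250),(475,145),(180,203)],8,280,300); ix=[1,2,3,5,6]
    def g(v):
        P=m@R.from_euler('Z',v[3]).as_matrix().T+v[:3]
        return np.r_[(proj(cs['top'],P)-t).ravel(),(proj(cs['side'],P[ix])-d).ravel()]
    r=least_squares(g,[.4,-.3,0,0]); print(r.x,np.degrees(r.x[3])); print(r.fun.reshape(-1,2).round(1))
    g2=lambda v: g([v[0],v[1],0,v[2]])
    r=least_squares(g2,[.4,-.3,0]); print(r.x,np.degrees(r.x[2]),r.cost)
E
python3 fit.py
```

```text
[ 0.53753218  0.14435761  0.1111837  -0.09436502  0.34094848] [-5.40671762 19.53490883]
[[-0.1 -0.4]
 [-0.1 -0.4]
 [ 0.2 -0.4]
 [ 0.1  0. ]
 [ 0.3 -0.7]
 [ 0.1 -0. ]
 [-0.2 -0.6]
 [-1.8 -0.1]
 [-0.8  0.4]
 [ 0.1  0.6]]
[ 0.48571743 -0.30651558 -0.00236467  0.01242099] 0.7116700597755413
[[ 0.  -0.3]
 [-0.1 -0.7]
 [-0.1 -0.1]
 [-0.3  0.6]
 [-0.5 -0.4]
 [-0.  -0.3]
 [ 0.9  0.5]
 [-0.1  0.2]
 [ 0.9 -0.3]
 [-2.2  0.2]
 [-0.7 -0.4]
 [ 0.5  0.2]
 [ 1.1  0.5]]
[ 0.4854735  -0.30680747  0.0142953 ] 0.8190605277577531 8.623622348097221
```

```bash
cat >> h.py <<'E'
def rel(Rt,pt):
    from scipy.spatial.transform import Rotation as R
    s=status.read_state(); Rc=s['orientation']; 
    print('t',round(s['time'],2),'pos',s['tool_pos'].round(4),'F',s['contact_force'].round(2),'w',round(s['gripper_width'],4))
    print('turn(deg)',np.degrees(R.from_matrix(Rc.T@Rt).as_rotvec()).round(2),'shift mm in current axes',(1e3*Rc.T@(pt-s['tool_pos'])).round(1),'in target axes',(1e3*Rt.T@(pt-s['tool_pos'])).round(1))
def down(yaw): # tool x at yaw (deg), z down
    a=np.radians(yaw); x=np.array([np.cos(a),np.sin(a),0]); z=np.array([0,0,-1.]); return np.c_[x,np.cross(z,x),z]
E
python3 - <<'E'
from fit import *
c=cs['side'];f=240/np.tan(np.radians(c['vertical_fov'])/2)
for (u,v) in [(180,127),(236,155),(205,158)]:
    d=c['T'][:3,:3]@np.array([(u-c['cx'])/f,(v-c['cy'])/f,1]); o=c['T'][:3,3]
    print(u,v,o-d*o[2]/d[2])
rel(down(90.8),np.array([.4855,-.307,.2]))
E
```

```text
180 127 [0.39781709 0.77698687 0.        ]
236 155 [5.16941318e-01 5.14561462e-01 1.11022302e-16]
205 158 [4.31678167e-01 5.18570373e-01 1.11022302e-16]
t 0.55 pos [0.187  0.5964 0.2366] F [ 0.65 -0.47  0.34] w 0.0918
turn(deg) [ -0.     0.   -18.21] shift mm in current axes [-772.7  555.1   36.6] in target axes [-907.5  285.9   36.6]
```

>>> move_arm(moves=[[0, 0, -9.1, 0, 0, 0, 0], [0, 0, -9.1, 0, 0, 0, 0], [0, 0, 0, -56, 10, 0, 0], [0, 0, 0, -58, 18, 0, 0], [0, 0, 0, -58, 18, 0, 0]])

```text
time: 1.18
tool_pos: [0.2356, 0.4234, 0.2366]
orientation: [[-0.015, 1.0, 0.0], [1.0, 0.015, 0.0], [0.0, 0.0, -1.0]]
contact_force: [0.8, 0.5, 0.6]
gripper_width: 0.0463
```

>>> move_arm(moves=[[0, 0, 0, -58, 18, 0, 0], [0, 0, 0, -58, 18, 0, 0], [0, 0, 0, -58, 18, 0, 0], [0, 0, 0, -58, 18, 0, 0], [0, 0, 0, -58, 18, 0, 0]])

```text
time: 1.8
tool_pos: [0.3298, 0.1346, 0.237]
orientation: [[-0.014, 1.0, 0.001], [1.0, 0.014, 0.001], [0.001, 0.001, -1.0]]
contact_force: [1.7, -0.6, 0.3]
gripper_width: 0.0457
```

>>> move_arm(moves=[[0, 0, 0, -58, 18, 0, 0], [0, 0, 0, -58, 18, 0, 0], [0, 0, 0, -58, 20, 0, 0], [0, 0, 0, -58, 20, 0, 0], [0, 0, 0, -58, 20, 0, 0]])

```text
time: 2.42
tool_pos: [0.4298, -0.1546, 0.2369]
orientation: [[-0.013, 1.0, 0.001], [1.0, 0.013, -0.0], [-0.0, 0.001, -1.0]]
contact_force: [0.6, 0.9, 1.0]
gripper_width: 0.0458
```

Run:
```python
from h import *
rel(down(90.8),np.array([.4855,-.307,.2]))
```

```text
t 2.42 pos [ 0.4298 -0.1546  0.2369] F [0.55 0.92 1.  ] w 0.0458
turn(deg) [ 0.06  0.01 -0.04] shift mm in current axes [-153.1   53.6   37. ] in target axes [-153.1   53.5   36.9]
```

>>> move_arm(moves=[[0, 0, 0, -51, 18, 12, 0], [0, 0, 0, -51, 18, 12, 0], [0, 0, 0, -51, 17.5, 13, 0], [0, 0, 0, 0, 0, 0, 0], [0, 0, 0, 0, 0, 0, 0]])

```text
time: 3.05
tool_pos: [0.4845, -0.3041, 0.1993]
orientation: [[-0.013, 1.0, -0.001], [1.0, 0.013, 0.001], [0.001, -0.001, -1.0]]
contact_force: [-0.6, 0.6, 0.0]
gripper_width: 0.0459
```

Run:
```python
from h import *
import pickle
rel(down(90.8),np.array([.4855,-.307,.2]))
s=status.read_state(); c=capture('wrist'); save(c,'w1'); pickle.dump((s,c),open('w1.pkl','wb'))
```

```text
t 3.05 pos [ 0.4845 -0.3041  0.1993] F [-0.62  0.63  0.01] w 0.0459
turn(deg) [-0.05 -0.05 -0.04] shift mm in current axes [-2.9  1.  -0.7] in target axes [-2.9  1.  -0.7]
```

View pics/w1.png

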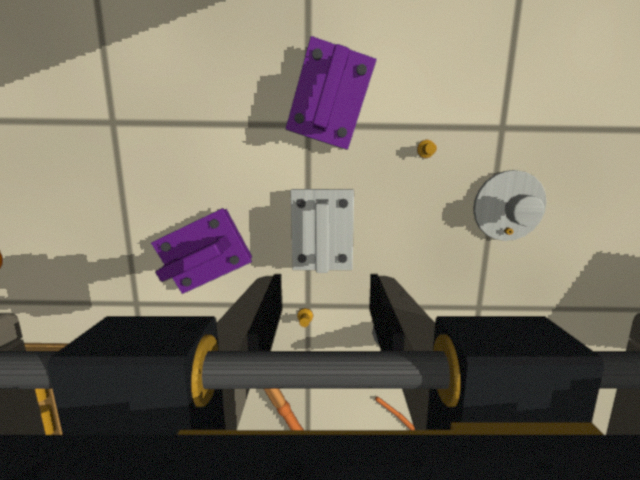

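Run:
```python
from h import *
import pickle
s,c=pickle.load(open('w1.pkl','rb'))
im=c['img'][180:280,282:364]
cv2.imwrite('pics/w1c.png',cv2.cvtColor(cv2.resize(im,None,fx=6,fy=6,interpolation=cv2.INTER_CUBIC),cv2.COLOR_RGB2BGR))
```

```text
(no output)
```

View pics/w1c.png

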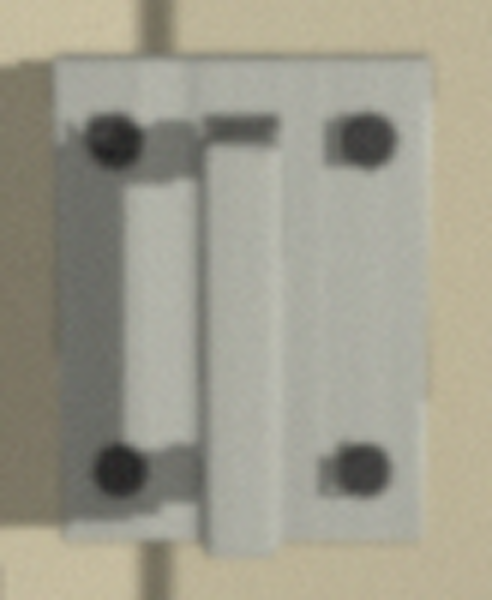

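Run:
```python
from fit import *
s,c=pickle.load(open('w1.pkl','rb'))
T0=np.eye(4);T0[:3,:3]=s['orientation'];T0[:3,3]=s['tool_pos'];T=T0@c['mount']
m=np.array([[-40,-30,19],[-40,30,19],[40,30,19],[40,-30,19],[-31,-6,55],[-31,6,55],[31,6,55],[31,-6,55]])/1e3
t=px([(53,57),(432,57),(424,541),(65,541),(207,143),(281,143),(279,553),(207,550)],6,282,180)
def g(v):
    return (proj(c,m@R.from_euler('Z',v[3]).as_matrix().T+v[:3],T)-t).ravel()
r=least_squares(g,[.48,-.3,0,0]); print(r.x,np.degrees(r.x[3])); print(r.fun.reshape(-1,2).round(1))
rel(down(90+np.degrees(r.x[3])),np.array([r.x[0],r.x[1],.049]))
```

```text
[ 0.48661998 -0.30712312 -0.00518284  0.01158949] 0.664028903389119
[[ 0.4  0. ]
 [ 0.2  0.1]
 [-0.2 -0.6]
 [ 0.2 -0.7]
 [-1.1 -0. ]
 [ 0.5  0. ]
 [ 0.6  0.3]
 [-0.7  0.8]]
t 3.1 pos [ 0.4846 -0.3037  0.1997] F [-0.71  0.07  0.64] w 0.0457
turn(deg) [-0.02 -0.03  0.14] shift mm in current axes [ -3.6   2.1 150.7] in target axes [ -3.5   2.  150.7]
```

>>> move_arm(moves=[[0, 0, 0.1, -3.5, 2, 30, 0], [0, 0, 0, 0, 0, 45, 0], [0, 0, 0, 0, 0, 45, 0], [0, 0, 0, 0, 0, 20, 0], [0, 0, 0, 0, 0, 10, 0]])

```text
time: 3.72
tool_pos: [0.4867, -0.3067, 0.0492]
orientation: [[-0.013, 1.0, -0.001], [1.0, 0.013, 0.001], [0.001, -0.001, -1.0]]
contact_force: [0.4, -0.5, 0.6]
gripper_width: 0.0459
```

Run:
```python
from h import *
rel(down(90.7),np.array([.4866,-.3070,.049]))
c=capture('wrist'); save(c,'w2')
c=capture('side'); save(c,'s2')
```

```text
t 3.73 pos [ 0.4867 -0.3067  0.0492] F [ 0.38 -0.48  0.58] w 0.0459
turn(deg) [-0.04 -0.04  0.07] shift mm in current axes [-0.3 -0.1  0.2] in target axes [-0.3 -0.1  0.2]
```

View pics/w2.png

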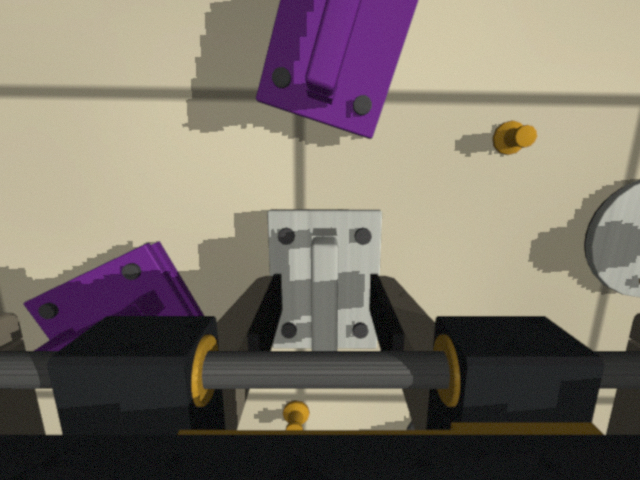

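View pics/s2.png

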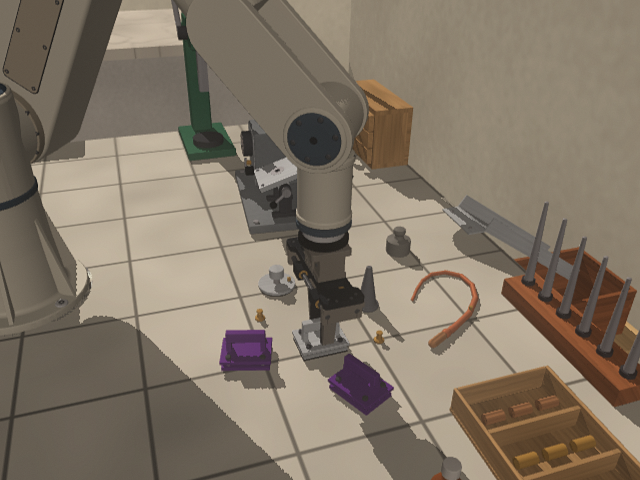

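Jaws straddle the bar (wrist bar at col ~324, between the pads); purple plate is clear of the left finger. Close.

>>> move_arm(moves=[[0, 0, 0, 0, 0, 0, -1], [0, 0, 0, 0, 0, 0, -1], [0, 0, 0, 0, 0, 0, -1], [0, 0, 0, 0, 0, 0, -1], [0, 0, 0, 0, 0, 0, -1]], grip_force=45)

```text
time: 4.45
tool_pos: [0.4872, -0.3082, 0.0498]
orientation: [[-0.012, 1.0, 0.0], [1.0, 0.012, -0.0], [-0.0, 0.0, -1.0]]
contact_force: [0.7, 0.3, 1.7]
gripper_width: 0.0118
```

>>> move_arm(moves=[[0, 0, 0, 0, 0, -10, -1], [0, 0, 0, 0, 0, -30, -1], [0, 0, 0, 0, 0, -50, -1], [0, 0, 0, 0, 0, -55, -1], [0, 0, 0, 0, 0, -30, -1]])

```text
time: 5.08
tool_pos: [0.4876, -0.3085, 0.2281]
orientation: [[-0.012, 1.0, 0.003], [1.0, 0.012, -0.002], [-0.002, 0.003, -1.0]]
contact_force: [0.2, -0.4, -1.3]
gripper_width: 0.0117
```

Run:
```python
from h import *
import pickle
from scipy.spatial.transform import Rotation as R
s=status.read_state(); print(s['contact_force'],s['ft_torque'],s['gripper_width'],s['tool_pos'])
c=capture('wrist'); save(c,'w3'); pickle.dump((s,c),open('w3.pkl','wb'))
```

```text
[ 0.16573926 -0.42398617 -1.32176987] [ 0.02492079  0.02157387 -0.0069759 ] 0.011663391918959869 [ 0.48761267 -0.30850211  0.22805391]
```

View pics/w3.png

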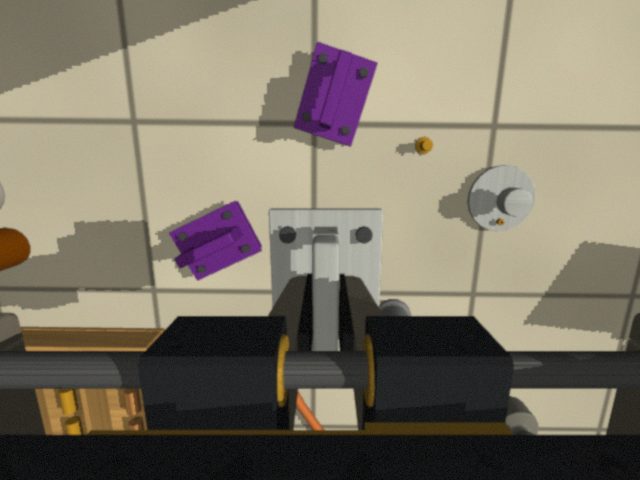

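Run:
```python
from h import *
rel(down(84.6),np.array([.65,.144,.30]))
```

```text
t 5.12 pos [ 0.4888 -0.3093  0.2311] F [ 1.47 -0.43  1.29] w 0.0117
turn(deg) [0.35 0.21 6.09] shift mm in current axes [451.  167.1 -69.7] in target axes [466.4 117.8 -68.9]
```

>>> move_arm(moves=[[0, 0, 3, 0, 0, -8, -1], [0, 0, 3, 0, 0, -8, -1], [0, 0, 0, 40, 10, -13, -1], [0, 0, 0, 48, 12, -13, -1], [0, 0, 0, 54, 14, -13, -1]])

```text
time: 5.75
tool_pos: [0.5357, -0.1689, 0.2794]
orientation: [[0.094, 0.996, -0.001], [0.996, -0.094, 0.0], [0.0, -0.001, -1.0]]
contact_force: [0.1, -0.3, -1.5]
gripper_width: 0.0117
```

>>> move_arm(moves=[[0, 0, 0, 54, 14, -13, -1], [0, 0, 0, 54, 14, 0, -1], [0, 0, 0, 54, 14, 0, -1], [0, 0, 0, 54, 14, 0, -1], [0, 0, 0, 54, 14, 0, -1]])

```text
time: 6.38
tool_pos: [0.6306, 0.0941, 0.2919]
orientation: [[0.092, 0.996, -0.001], [0.996, -0.092, -0.0], [-0.0, -0.001, -1.0]]
contact_force: [0.9, -0.5, -1.6]
gripper_width: 0.0118
```

>>> move_arm(moves=[[0, 0, 0, 34, 8, 0, -1], [0, 0, 0, 18, 4, 0, -1], [0, 0, 0, 0, 0, 0, -1], [0, 0, 0, 0, 0, 0, -1], [0, 0, 0, 0, 0, 0, -1]])

```text
time: 7.0
tool_pos: [0.6472, 0.1417, 0.2927]
orientation: [[0.094, 0.996, -0.0], [0.996, -0.094, -0.0], [-0.0, 0.0, -1.0]]
contact_force: [-0.0, -0.5, -1.2]
gripper_width: 0.0119
```

Run:
```python
from h import *
import pickle
rel(down(84.6),np.array([.65,.144,.30]))
s=status.read_state(); print(s['orientation'])
c=capture('wrist'); save(c,'w4'); pickle.dump((s,c),open('w4.pkl','wb'))
```

```text
t 7.0 pos [0.6472 0.1417 0.2927] F [-0.04 -0.52 -1.2 ] w 0.0119
turn(deg) [0.   0.02 0.01] shift mm in current axes [ 2.6  2.5 -7.3] in target axes [ 2.6  2.5 -7.3]
[[ 9.38972358e-02  9.95581895e-01 -1.48518927e-05]
 [ 9.95581857e-01 -9.38972364e-02 -2.74951307e-04]
 [-2.75131095e-04  1.10308928e-05 -9.99999962e-01]]
```

View pics/w4.png

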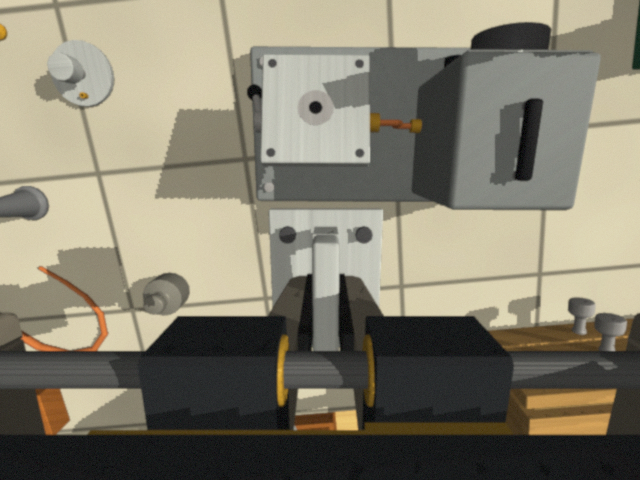

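Run:
```python
from h import *
import pickle
s,c=pickle.load(open('w4.pkl','rb'))
for n,(r0,r1,c0,c1) in {'w4h':(45,175,250,380),'w4p':(200,280,260,390)}.items():
    im=c['img'][r0:r1,c0:c1]
    cv2.imwrite(f'pics/{n}.png',cv2.cvtColor(cv2.resize(im,None,fx=6,fy=6,interpolation=cv2.INTER_CUBIC)[:600],cv2.COLOR_RGB2BGR) if n=='w4p' else cv2.cvtColor(cv2.resize(im,None,fx=4.6,fy=4.6,interpolation=cv2.INTER_CUBIC),cv2.COLOR_RGB2BGR))
```

```text
(no output)
```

View pics/w4h.png

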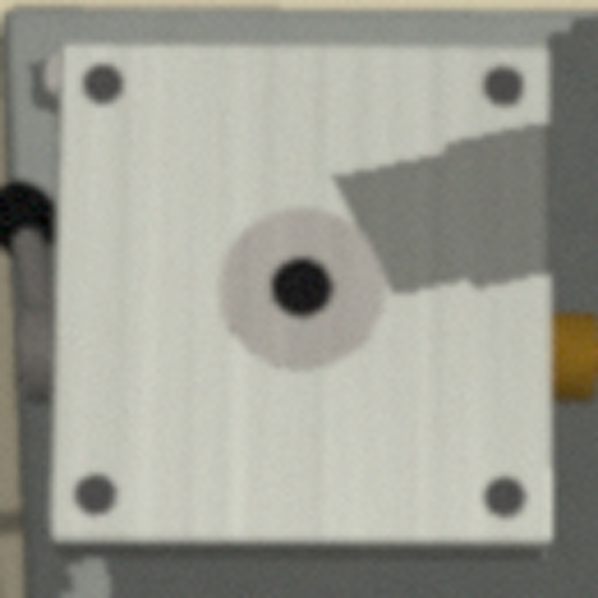

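View pics/w4p.png

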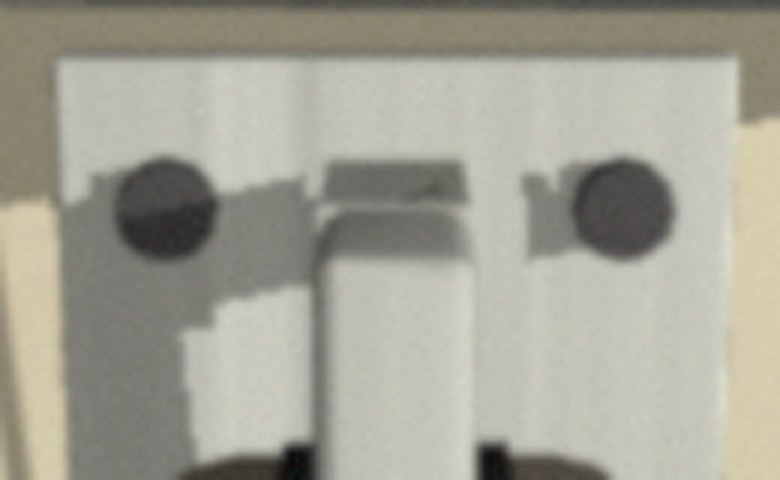

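```bash
cat > fit2.py <<'E'
from fit import *
s,c=pickle.load(open('w4.pkl','rb'))
T0=np.eye(4);T0[:3,:3]=s['orientation'];T0[:3,3]=s['tool_pos'];T=T0@c['mount']
mp=np.array([[50,48,0],[50,-48,0],[-50,-48,0],[-50,48,0],[0,0,0]])/1e3
t=px([(201,222),(553,246),(547,596),(205,570),(375,413)],6,90,180)
d=px([(347,220),(392,310),(183,398),(147,303),(263,303)],5,225,110)
w=px([(553,543),(52,541),(64,45),(550,43),(302,287)],4.6,250,45)
def hp(v): return R.from_euler('ZY',[v[3],-v[4]]).as_matrix()
def F(use):
    def f(v):
        P=mp@hp(v).T+v[:3]; o=[]
        if 't' in use:o.append((proj(cs['top'],P)-t).ravel())
        if 'd' in use:o.append((proj(cs['side'],P)-d).ravel())
        if 'w' in use:o.append((proj(c,P,T)-w).ravel())
        return np.concatenate(o)
    return f
if __name__=='__main__':
    for u in ['tdw','td','w','tw','dw']:
        r=least_squares(F(u),[.45,.2,.11,0,.4],loss='soft_l1'); print(u,r.x[:3].round(4),np.degrees(r.x[3:]).round(2))
        if u in('tdw','w'): print(r.fun.reshape(-1,2).round(1).tolist())
    m=np.array([[-40,-30,19],[-40,30,19],[-31,-6,55],[-31,6,55]])/1e3
    q=px([(57,58),(738,58),(325,258),(471,258)],6,260,200)
    # plate in tool: plate x = tool y, plate y= tool x, z = -tool z
    def g(v):
        a=v[2]; Rp=R.from_euler('z',a).as_matrix()@np.array([[0,1,0],[1,0,0],[0,0,-1.]])
        P=m@Rp.T+[v[0],v[1],v[3]]
        return (proj(c,P,c['mount'])-q).ravel()
    r=least_squares(g,[0,0,0,.049]); print('plate in tool x,y,yaw,z',r.x,np.degrees(r.x[2]),r.fun.round(1))
    r=least_squares(lambda v:g([v[0],v[1],v[2],.0495]),[0,0,0]); print(r.x,r.fun.round(1))
E
python3 fit2.py
```

```text
tdw [0.5369 0.1436 0.112 ] [-5.56 19.28]
[[0.3, -0.2], [0.4, -0.0], [0.4, 0.0], [0.2, 0.3], [0.6, -0.3], [0.0, -0.1], [-0.4, -0.6], [-2.1, -0.4], [-1.0, 0.1], [-0.1, 0.4], [0.6, -0.1], [-0.1, 0.0], [-0.6, -0.2], [0.2, 0.5], [0.7, 0.6]]
td [0.5374 0.1444 0.1112] [-5.53 19.43]
w [0.5366 0.1434 0.1103] [-5.6  18.67]
[[0.0, -0.2], [0.1, -0.1], [-0.6, -0.4], [-0.1, 0.4], [0.5, 0.5]]
tw [0.5368 0.1436 0.1125] [-5.59 19.43]
dw [0.5369 0.1434 0.1117] [-5.55 19.12]
plate in tool x,y,yaw,z [ 0.00015585 -0.00020912  0.00069621  0.05440082] 0.039889865157079846 [ 0.2  0.4 -0.2  0.4 -1.6 -0.3  1.6 -0.3]
[ 0.00014893 -0.00119743  0.00071178] [-1.3 -0.1  1.3 -0.1 -2.   0.2  2.1  0.2]
```

```bash
cat > tgt.py <<'E'
from h import *
from scipy.spatial.transform import Rotation as R
Rh=R.from_euler('ZY',[-5.56,-19.3],degrees=True).as_matrix()
Rt=Rh@np.array([[0,1,0],[1,0,0],[0,0,-1.]])
port=np.array([.5369,.1436,.112])
off=np.array([.0001,-.0007,.0495])
def tp(h): return port-Rt@off+Rh[:,2]*h
if __name__=='__main__':
    import sys
    rel(Rt,tp(float(sys.argv[1])))
    s=status.read_state(); print('F head axes',(Rh.T@s['contact_force']).round(2),'M',(Rh.T@s['ft_torque']).round(3))
    print(tp(float(sys.argv[1])))
E
python3 tgt.py .05
```

```text
t 7.05 pos [0.6473 0.1418 0.2928] F [-0.03 -1.   -1.28] w 0.0113
turn(deg) [-19.29  -0.02   0.18] shift mm in current axes [  -8.6 -142.3   86.6] in target axes [  -9.  -162.9   34.8]
F head axes [-0.36 -1.   -1.23] M [0.046 0.013 0.003]
[0.5048164  0.14662274 0.20613955]
```

>>> move_arm(moves=[[-6.5, 0, 0, 0, 0, 0, -1], [-6.5, 0, 0, 0, 0, 0, -1], [-6.3, 0, 0.2, 0, 0, 0, -1], [0, 0, 0, -2, -40, 0, -1], [0, 0, 0, -2, -50, 0, -1]])

```text
time: 7.68
tool_pos: [0.5616, 0.1465, 0.2629]
orientation: [[0.097, 0.939, 0.33], [0.995, -0.092, -0.031], [0.001, 0.331, -0.943]]
contact_force: [-0.4, 0.5, -2.6]
gripper_width: 0.0113
```

>>> move_arm(moves=[[0, 0, 0, -3, -45, 10, -1], [0, 0, 0, -2, -28, 15, -1], [0, 0, 0, 0, 0, 10, -1], [0, 0, 0, 0, 0, 0, -1], [0, 0, 0, 0, 0, 0, -1]])

```text
time: 8.3
tool_pos: [0.5065, 0.1479, 0.2066]
orientation: [[0.096, 0.939, 0.331], [0.995, -0.092, -0.03], [0.002, 0.332, -0.943]]
contact_force: [-0.2, 0.1, -2.3]
gripper_width: 0.0117
```

```bash
python3 tgt.py .05
python3 - <<'E'
from h import *
for n in ['wrist','top','side']:
    c=capture(n); save(c,n+'5')
E
```

```text
t 8.3 pos [0.5065 0.1479 0.2066] F [-0.2   0.06 -2.27] w 0.0117
turn(deg) [ 0.09 -0.1  -0.01] shift mm in current axes [-1.4 -1.6 -0. ] in target axes [-1.4 -1.6 -0. ]
F head axes [-0.94  0.04 -2.07] M [ 0.011  0.307 -0.02 ]
[0.5048164  0.14662274 0.20613955]
```

View pics/wrist5.png

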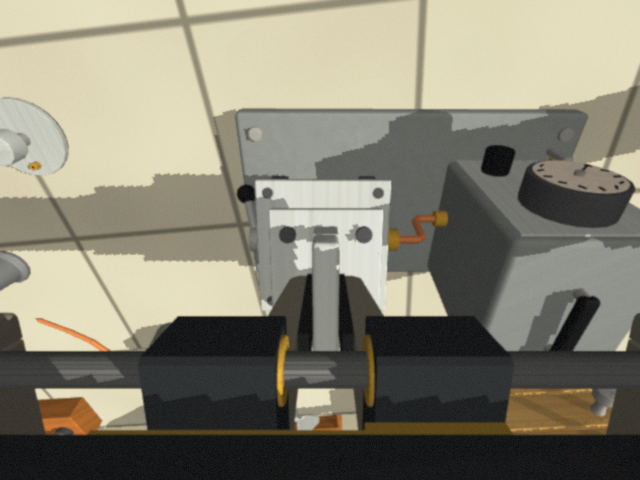

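View pics/side5.png

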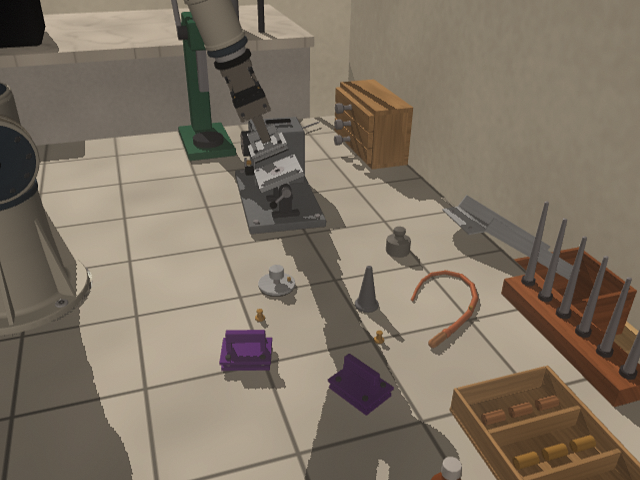

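>>> move_arm(moves=[[0, 0, 0, -1.4, -1.6, 12, -1], [0, 0, 0, 0, 0, 16, -1], [0, 0, 0, 0, 0, 10, -1], [0, 0, 0, 0, 0, 4, -1], [0, 0, 0, 0, 0, 0, -1]])

```text
time: 9.07
tool_pos: [0.5171, 0.1452, 0.1651]
orientation: [[0.096, 0.94, 0.328], [0.995, -0.091, -0.031], [0.001, 0.33, -0.944]]
contact_force: [-0.5, 0.0, -1.5]
gripper_width: 0.0119
```

```bash
python3 tgt.py .008
python3 - <<'E'
from tgt import *
n=Rh[:,2]; L=[]
for k in ['wrist','top','side']:
    c=capture(k); save(c,k+'6'); 
    if k=='side':
        im=c['img'][90:220,215:335]; cv2.imwrite('pics/side6c.png',cv2.cvtColor(cv2.resize(im,None,fx=4.6,fy=4.6,interpolation=cv2.INTER_CUBIC),cv2.COLOR_RGB2BGR))
    if k=='top':
        im=c['img'][180:310,90:220]; cv2.imwrite('pics/top6c.png',cv2.convertScaleAbs(cv2.cvtColor(cv2.resize(im,None,fx=4.6,fy=4.6,interpolation=cv2.INTER_CUBIC),cv2.COLOR_RGB2BGR),alpha=1.5))
    s=status.read_state(); L.append(np.r_[Rh.T@s['contact_force'],Rh.T@s['ft_torque']])
print(np.array(L).round(3))
E
```

```text
t 9.07 pos [0.5171 0.1452 0.1651] F [-0.48  0.05 -1.45] w 0.0119
turn(deg) [-0.04 -0.05  0.04] shift mm in current axes [ 0.2  1.9 -0.9] in target axes [ 0.2  1.9 -0.9]
F head axes [-0.93  0.   -1.21] M [-0.011  0.208  0.012]
[0.5186327  0.14527778 0.16649991]
[[-0.127  0.412 -0.843  0.015  0.302 -0.013]
 [-0.265 -0.483 -2.557 -0.032  0.207 -0.041]
 [-0.739  0.227 -1.294  0.058  0.244  0.02 ]]
```

View pics/side6c.png

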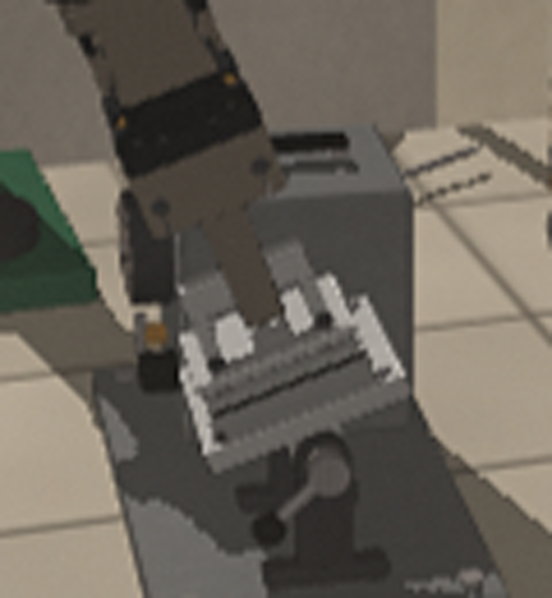

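View pics/wrist6.png

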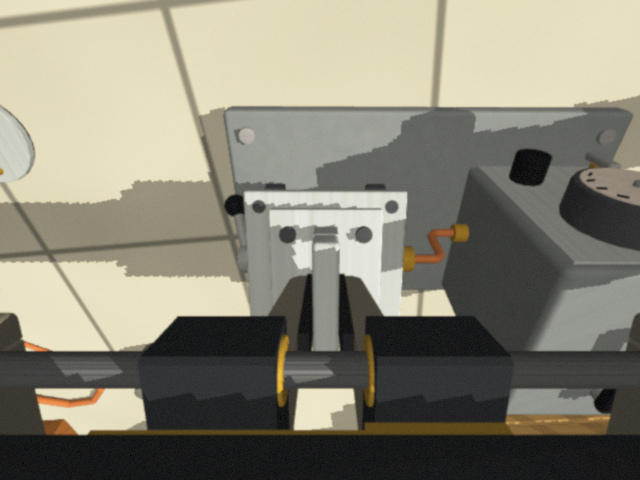

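View pics/top6c.png

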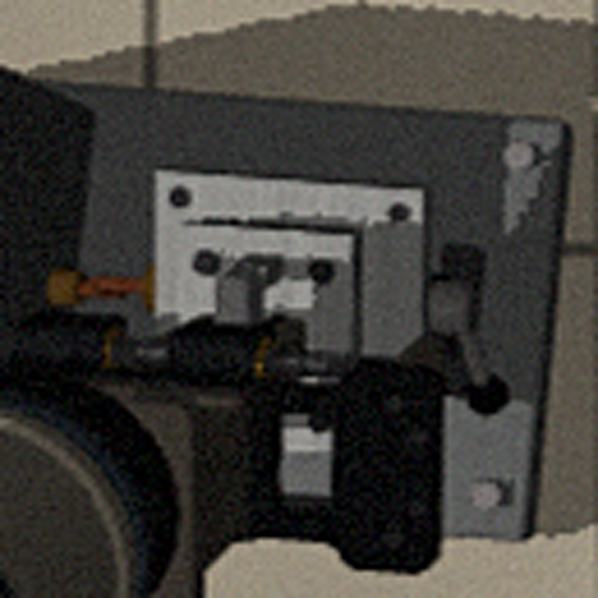

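Run:
```python
from h import *
from fit import proj
import pickle
from tgt import *
s=status.read_state(); T0=np.eye(4);T0[:3,:3]=s['orientation'];T0[:3,3]=s['tool_pos']
cw=capture('wrist'); sd=capture('side'); pickle.dump((s,cw,sd),open('w6.pkl','wb'))
f=240/np.tan(np.radians(cw['vertical_fov'])/2)
def ray(u,v,z):
    d=cw['mount'][:3,:3]@np.array([(u-cw['cx'])/f,(v-cw['cy'])/f,1]); o=cw['mount'][:3,3]
    return o+d*(z-o[2])/d[2]
for h in (.005,.007,.009):print(h,'face corners',ray(245,192,.0495+h)*1e3,ray(407,191.3,.0495+h)*1e3)
print('plate',ray(270,209.5,.0305)*1e3,ray(382.5,209.5,.0305)*1e3)
# side overlays
im=cv2.cvtColor(sd['img'],cv2.COLOR_RGB2BGR)[90:220,215:335]; k=6
im=cv2.resize(im,None,fx=k,fy=k,interpolation=cv2.INTER_CUBIC)
def line(P,col):
    q=((proj(sd,P)-[215,90]+.5)*k-.5); cv2.line(im,tuple(int(x) for x in q[0]),tuple(int(x) for x in q[1]),col,1)
    print(np.degrees(np.arctan2(*(q[1]-q[0])[::-1])))
# gasket bottom -y edge: in plate coords (+-38,-28,0)
Rp=s['orientation']@np.array([[0,1,0],[1,0,0],[0,0,-1.]])
o=s['tool_pos']+s['orientation']@off
line(np.array([[-.038,-.028,0],[.038,-.028,0]])@Rp.T+o,(0,0,255))
for sl,c in((19.3,(0,255,0)),(18.3,(255,0,0))):
    Q=R.from_euler('ZY',[-5.56,-sl],degrees=True).as_matrix()
    line(np.array([[-.05,-.048,0],[.05,-.048,0]])@Q.T+port,c)
cv2.imwrite('pics/ov6.png',im[:, :780])
```

```text
0.005 face corners [-46.54695816 -48.06935925  54.5       ] [ 47.04793611 -48.41800585  54.5       ]
0.007 face corners [-47.00890894 -47.87649518  56.5       ] [ 47.51534995 -48.22860373  56.5       ]
0.009 face corners [-47.47085972 -47.68363111  58.5       ] [ 47.98276379 -48.0392016   58.5       ]
plate [-28.6303294  -41.41755706  30.5       ] [ 29.34511125 -41.38596046  30.5       ]
-22.389474124221756
-22.35657335351732
-21.45888160535427
```

View pics/ov6.png

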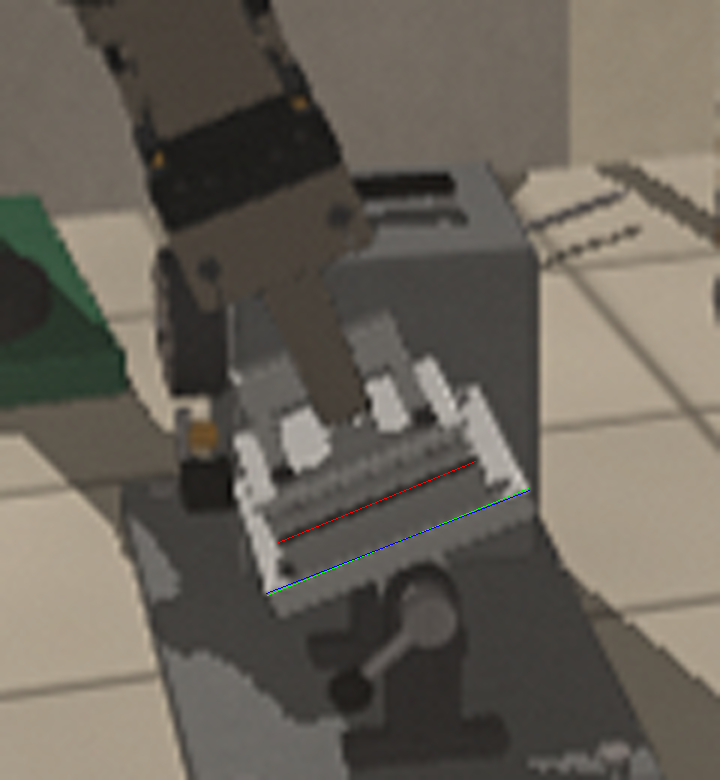

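>>> move_arm(moves=[[0, 0, 0, 0, 2.4, 0, -1], [0, 0, 0, 0, 0, 2, -1], [0, 0, 0, 0, 0, 2, -1], [0, 0, 0, 0, 0, 1, -1], [0, 0, 0, 0, 0, 0, -1]])

```text
time: 9.95
tool_pos: [0.521, 0.1448, 0.1615]
orientation: [[0.096, 0.94, 0.329], [0.995, -0.091, -0.031], [0.001, 0.33, -0.944]]
contact_force: [-0.5, 0.2, -0.5]
gripper_width: 0.0114
```

```bash
cat > fr.py <<'E'
from tgt import *
from fit import proj
import sys
L=[];P=[]
for i in range(int(sys.argv[1])):
    c=capture('wrist'); s=status.read_state()
    L.append(np.r_[Rh.T@s['contact_force'],Rh.T@s['ft_torque']]); P.append(s['tool_pos'])
L=np.array(L); print(L.mean(0).round(3), L.std(0).round(2)); 
p=np.mean(P,0); print('gasket rel port (head axes mm)',(1e3*Rh.T@(p+s['orientation']@off-port)).round(2),'t',s['time'])
Rp=s['orientation']@np.array([[0,1,0],[1,0,0],[0,0,-1.]]); print('tilt err',np.degrees(R.from_matrix(Rh.T@Rp).as_rotvec()).round(2),s['gripper_width'])
save(c,'wl')
E
python3 fr.py 5
```

```text
[-1.195  0.377 -0.989 -0.019  0.336  0.019] [0.55 0.5  0.81 0.01 0.04 0.01]
gasket rel port (head axes mm) [ 0.58 -0.12  2.53] t 10.2
tilt err [0.07 0.   0.04] 0.011528792600291382
```

Force is noisy (~0.8 N per reading); baseline about −1.4 N along the normal. Advance in small steps.

>>> move_arm(moves=[[0, 0, 0, 0, 0, 1, -1], [0, 0, 0, 0, 0, 1, -1], [0, 0, 0, 0, 0, 1, -1], [0, 0, 0, 0, 0, 0, -1], [0, 0, 0, 0, 0, 0, -1]])

```text
time: 10.82
tool_pos: [0.5221, 0.1448, 0.159]
orientation: [[0.096, 0.939, 0.329], [0.995, -0.091, -0.031], [0.001, 0.331, -0.944]]
contact_force: [-3.6, 0.8, 5.7]
gripper_width: 0.0117
```

```bash
python3 fr.py 5
```

```text
[-1.05  -0.632  7.004 -0.159  0.621 -0.021] [0.11 0.15 0.38 0.05 0.04 0.02]
gasket rel port (head axes mm) [ 0.87 -0.04 -0.24] t 11.075
tilt err [ 0.08 -0.02  0.03] 0.011642504089804117
```

>>> move_arm(moves=[[0, 0, 0, 0, 0, -3, -1], [0, 0, 0, 0, 0, -3, -1], [0.5, -0.3, 0, 0, 0, 0, -1], [0, 0, 0, 0, 0, 0, -1], [0, 0, 0, 0, 0, 0, -1]])

```text
time: 11.7
tool_pos: [0.52, 0.145, 0.1642]
orientation: [[0.098, 0.942, 0.32], [0.995, -0.091, -0.035], [-0.004, 0.322, -0.947]]
contact_force: [-0.2, -0.2, -1.8]
gripper_width: 0.0117
```

```bash
python3 fr.py 8
```

```text
[-0.683  0.195 -1.625  0.005  0.274 -0.018] [0.5  0.52 0.65 0.03 0.02 0.03]
gasket rel port (head axes mm) [ 0.16 -0.38  5.49] t 12.1
tilt err [-0.23  0.5   0.04] 0.011721813529114802
```

>>> move_arm(moves=[[0, 0, 0, 0, 0, 2, -1], [0, 0, 0, 0, 0, 2, -1], [0, 0, 0, 0, 0, 2, -1], [0, 0, 0, 0, 0, 0, -1], [0, 0, 0, 0, 0, 0, -1]])

```text
time: 12.72
tool_pos: [0.522, 0.1447, 0.1589]
orientation: [[0.098, 0.942, 0.32], [0.995, -0.091, -0.035], [-0.004, 0.322, -0.947]]
contact_force: [-3.8, -0.6, 5.4]
gripper_width: 0.0114
```

```bash
python3 fr.py 6
```

```text
[-2.016 -1.49   6.53  -0.113  0.505  0.012] [0.42 0.48 0.34 0.02 0.04 0.03]
gasket rel port (head axes mm) [ 0.28 -0.4  -0.22] t 13.025
tilt err [-0.23  0.49  0.04] 0.011554826661287786
```

>>> move_arm(moves=[[0, 0, 0, 0, 0, -3, -1], [0, 0, 0, 0, 0, -3, -1], [0.6, 0, 0, 0, 0, 0, -1], [0, 0, 0, 0, 0, 0, -1], [0, 0, 0, 0, 0, 0, -1]])

```text
time: 13.65
tool_pos: [0.5201, 0.145, 0.1643]
orientation: [[0.098, 0.946, 0.31], [0.995, -0.091, -0.034], [-0.004, 0.312, -0.95]]
contact_force: [0.7, 0.2, -1.3]
gripper_width: 0.0115
```

```bash
python3 fr.py 6
```

```text
[-0.515  0.243 -1.698  0.01   0.256  0.007] [0.28 0.6  0.64 0.03 0.01 0.03]
gasket rel port (head axes mm) [-0.35 -0.37  5.49] t 13.95
tilt err [-0.23  1.1   0.04] 0.011523655792261767
```

>>> move_arm(moves=[[0, 0, 0, 0, 0, 2, -1], [0, 0, 0, 0, 0, 2, -1], [0, 0, 0, 0, 0, 2, -1], [0, 0, 0, 0, 0, 0, -1], [0, 0, 0, 0, 0, 0, -1]])

```text
time: 14.58
tool_pos: [0.5218, 0.1448, 0.1588]
orientation: [[0.098, 0.946, 0.31], [0.995, -0.091, -0.034], [-0.004, 0.312, -0.95]]
contact_force: [-5.2, -0.3, 5.6]
gripper_width: 0.0117
```

```bash
python3 fr.py 8
```

```text
[-3.174 -0.782  6.589 -0.025  0.556 -0.013] [0.55 0.58 0.55 0.04 0.03 0.02]
gasket rel port (head axes mm) [-0.5  -0.4  -0.24] t 14.975
tilt err [-0.23  1.11  0.04] 0.011865716849935553
```

>>> move_arm(moves=[[0, 0, 0, 0, 0, -3, -1], [0, 0, 0, 0, 0, -3, -1], [-0.6, 0.2, 0, 0.3, 0.2, 0, -1], [0, 0, 0, 0, 0, 0, -1], [0, 0, 0, 0, 0, 0, -1]])

```text
time: 15.6
tool_pos: [0.5202, 0.1452, 0.1643]
orientation: [[0.096, 0.942, 0.321], [0.995, -0.091, -0.032], [-0.001, 0.322, -0.947]]
contact_force: [0.4, -0.1, -1.7]
gripper_width: 0.0117
```

```bash
python3 fr.py 6
```

```text
[-0.608  0.211 -1.568  0.013  0.267  0.01 ] [0.34 0.28 0.36 0.02 0.02 0.02]
gasket rel port (head axes mm) [0.41 0.12 5.47] t 15.9
tilt err [-0.03  0.51  0.04] 0.01152892378090889
```

>>> move_arm(moves=[[0, 0, 0, 0, 0, 2, -1], [0, 0, 0, 0, 0, 2, -1], [0, 0, 0, 0, 0, 2, -1], [0, 0, 0, 0, 0, 0.9, -1], [0, 0, 0, 0, 0, 0, -1]])

```text
time: 16.52
tool_pos: [0.5225, 0.1451, 0.1582]
orientation: [[0.096, 0.942, 0.321], [0.995, -0.091, -0.032], [-0.001, 0.322, -0.947]]
contact_force: [-4.5, -0.1, 7.3]
gripper_width: 0.0116
```

```bash
python3 fr.py 8
python3 - <<'E'
from h import *
for k in ['top','side']:
    c=capture(k); save(c,k+'7'); 
    r,cc=((90,215) if k=='side' else (180,90))
    im=c['img'][r:r+130,cc:cc+130]; cv2.imwrite(f'pics/{k}7c.png',cv2.convertScaleAbs(cv2.cvtColor(cv2.resize(im,None,fx=4.6,fy=4.6,interpolation=cv2.INTER_CUBIC),cv2.COLOR_RGB2BGR),alpha=1.3))
E
```

```text
[-2.243 -0.638  8.212 -0.1    0.621  0.016] [0.45 0.52 0.56 0.03 0.02 0.04]
gasket rel port (head axes mm) [ 0.49  0.16 -1.04] t 16.925
tilt err [-0.02  0.49  0.03] 0.011399300569959914
```

View pics/side7c.png

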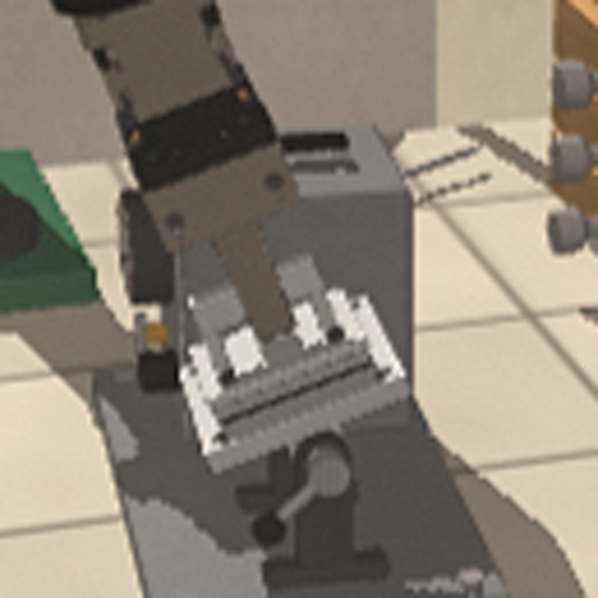

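View pics/wl.png

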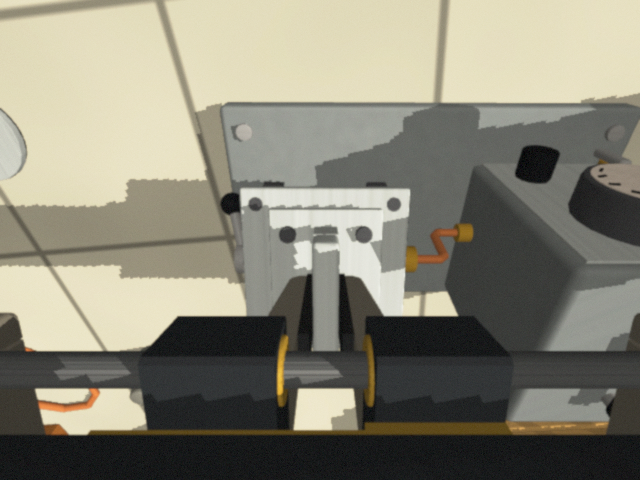

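View pics/top7.png

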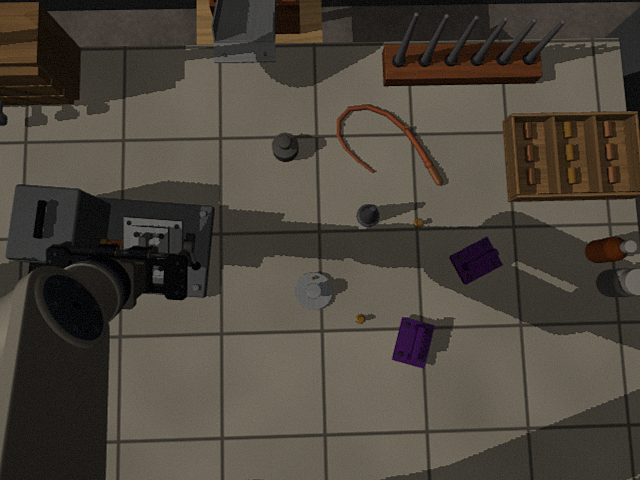

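Run:
```python
from tgt import *
cw=capture('wrist'); f=240/np.tan(np.radians(cw['vertical_fov'])/2)
def ray(u,v,z):
    d=cw['mount'][:3,:3]@np.array([(u-cw['cx'])/f,(v-cw['cy'])/f,1]); o=cw['mount'][:3,3]
    return (1e3*(o+d*(z-o[2])/d[2])).round(1)
for z in(.046,.049):print(z,ray(241,188.7,z),ray(410,188.3,z))
for z in (.0305,.034):print(z,ray(270,209.5,z),ray(382.5,209.5,z))
im=cw['img'][175:275,230:425]; cv2.imwrite('pics/w7c.png',cv2.cvtColor(cv2.resize(im,None,fx=4,fy=4,interpolation=cv2.INTER_CUBIC),cv2.COLOR_RGB2BGR))
```

```text
0.046 [-46.7 -50.7  46. ] [ 46.6 -50.9  46. ]
0.049 [-47.4 -50.4  49. ] [ 47.4 -50.6  49. ]
0.0305 [-28.6 -41.4  30.5] [ 29.4 -41.4  30.5]
0.034 [-29.2 -40.9  34. ] [ 29.9 -40.9  34. ]
```

View pics/w7c.png

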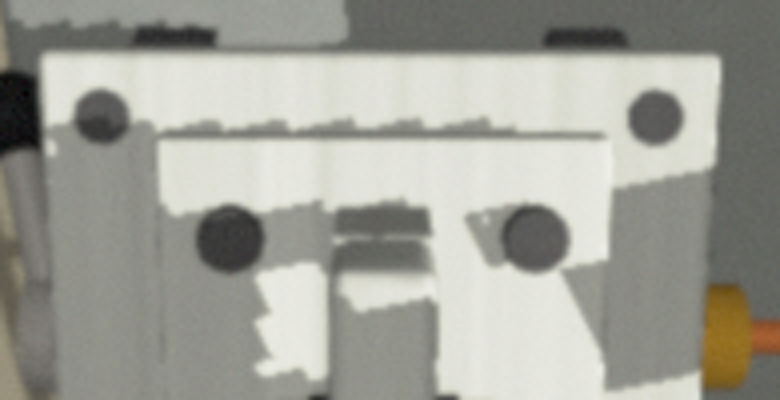

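Run:
```python
from h import *
s=status.read_state(); print(s['time'],s['contact_force'],s['gripper_width']); print(ctrl.hand_in())
```

```text
17.075 [-4.46398777 -0.36691152  7.22385233] 0.01181765261710477
the job is handed in; nothing more can be done
None
```

I gripped the grey oblong plate by its bar at 45 N and tilted it to the head. I pressed its gasket onto the port and handed the job in at 17.1 s with it still held there.

**Push:** about 9.8 N along the face normal, against the unloaded reading, averaged over eight readings. Single readings vary by about 0.6 N.

**Centring:** the last wrist picture puts the plate within about 1 mm of the middle of the port. The camera calibration is only good to about 2 mm.

**Tilt:** the estimates of the face slope disagree slightly, from 18.7° to 19.4° depending on the cameras used. I set about 18.8° after three trial presses that watched the wrist moment. That moment hinted at slightly off-centre pressure, but its reference point is not known, so flushness is certain only to about half a degree.

**Sideways force:** about 1.8 N along the face remains at the end.

**Surroundings:** in the top picture taken at the press, the purple look-alikes and the other things I could see were where they started. I saw no sign that the head had moved, but did not measure its tilt again after pressing.

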